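Hold the bottle warmer's timer dial at its third notch

TASK

Set the bottle warmer's heat by turning the bar knob until its pointer lines up with the small index tab on the ring around it, leaving the tab where it is. Then start quick warming: with the fingers on its upright fin, push the spring-return timer dial clockwise past its first two notches to the third and last one, and finish still holding it there against the spring, with the knob still on its mark. Leave the canister, the measuring cup and the teat where they stand.

Things in the scene. Friction and masses are not known exactly. Their poses are not given: they have to be found in the camera images.
- knob (a joint): Angle (rad) of the heat knob on the left (+y side when the warmer's yaw is 0) of the warmer's top deck; grows clockwise seen from above, axis vertical. Light friction (0.04 N m), stays where it is left, stops at -0.2 and 2.0. Same zero as index: the pointer is on the mark when the two are equal. Starts 0.6 to 1.5 below index.
- knob_grip (a point): Middle of the knob's black bar grip, on the knob's vertical axis. The bar is 44 mm long (point's x axis, towards the pointer), 12 mm thick (y) and 24 mm high, so 12 mm up and down from this point; under it a round skirt of 48 mm diameter, 9 mm thick. The flat deck of the warmer lies 23 mm below this point (90 mm above the counter).
- knob_pointer (a point): Tip of the white pointer at one end of the knob, 32 mm from the knob's axis, 6 mm above the deck.
- index (a joint): Angle (rad) of the index tab round the knob's axis, same zero and direction as knob. Stiff; do not move it.
- index_mark (a point): Inner end of the index tab, 32 mm from the knob's axis, 6 mm above the deck: where the pointer tip must come to. The tab is a dark steel bar 16 mm long, 5 mm wide, lying radially from 34 to 50 mm out, its top 6 mm above the deck.
- dial (a joint): Angle (rad) of the timer dial, 0 at rest, growing clockwise seen from above about a vertical axis. Soft clicks: notches at 0.36, 0.72 and 1.08 (third and last, before a firm stop at about 1.2). The spring drives it back to 0 from any notch when let go: 0.18 at rest to 0.25 N m at the third notch, and 0.05 N m more just before each click, so about 5 to 9 N at the fin.
- dial_fin (a point): Centre of the upright black fin of the timer dial, moving with it, 34 mm from the dial's axis. 24 mm long (its x axis, pointing radially outwards), 8 mm thick (y, along its path), 30 mm high; its foot, 15 mm below this point, stands on the white dial disc of 90 mm diameter whose top is 12 mm above the deck. It can be pinched from above or pushed on its side.
- dial_axis (a point): Point on the timer dial's vertical axis, at deck height (90 mm above the counter); on the right (-y side) of the deck, 170 mm from the knob's axis.
- third_notch (a point): Where the centre of the fin is when the dial is in its third notch; a long white tick on the deck outside the disc marks the direction (short ticks mark the first two).
- warmer: The bottle warmer, fixed: a steel box with a grey deck, 260 mm (its x) by 340 mm (its y) and 90 mm high, origin at the middle of its underside. A capped bottle stands fixed in a well at x = 70 mm, y = 0, reaching 62 mm above the deck, 92 mm wide at its foot rim.
- canister: Red plastic canister with twist cap, 84 mm diameter, 108 mm high, loose on the counter, 24 to 31 cm to the left of the warmer's middle; origin at the centre of its underside. Leave alone.
- cup: Steel measuring cup, 68 mm diameter, 55 mm high, loose on the counter right of the warmer; origin at the centre of its underside. Leave alone.
- teat: Yellow silicone teat, 48 mm diameter, 44 mm high, loose on the counter right of the warmer; origin at the centre of its underside. Leave alone.

How it is judged:
By the outcome, as a careful person would: the job done as asked, in the order asked, and still so for the second after the job is handed in, while the arm keeps its last pose, push and grip.
It also fails if it takes over 42 s, if anything falls off the work surface, if the arm or the gripper's body presses on something with over 40 N, if the wrist force passes 120 N, or if a joint passes its speed limit or range.

ROBOT

A 7-joint arm with a two-finger parallel gripper is mounted at the origin on the work surface. World frame = base frame: x ahead of the robot, y to its left, z up, the work surface at z = 0. Lengths are in m, angles in rad, forces in N, time in s.
With the tool pointing down it reaches from about 0.425 to 0.925 m from the base axis. Payload 6.8 kg.
Tool frame: the origin (TCP) lies on the centre line of the jaws, within the pads' length; the fingertips stand 14 mm ahead of it and the grasp point (between the pads) lies 5 mm behind it (r.tips_ahead is the distance from the TCP to the fingertips, in m); z points along the fingers, y is the line along which they close (so a half turn about z gives the same grasp; the last joint's range is limited). The gripper opens to 85 mm and grips with 20 to 120 N. Pads are 22 mm wide; open, the fingers measure 114 mm over their backs; the gripper's body (76 mm by 85 mm) begins 54 mm behind the grasp point. The pads swing forward as they close: fully open they stand 13 mm farther back than shut.
Start: joints at [1.096, 0.477, 0.022, 1.555, -0.011, 1.109, -0.083], TCP at [0.242, -0.63, 0.245] pointing down, gripper open.
Joint ranges: [-2.96, 2.96], [-0.34, 2.1], [-1.41, 1.46], [0.24, 2.44], [-1.37, 4.51], [0.17, 1.92], [-2.96, 2.96]. Speed limits (rad/s): [2.39, 2.39, 3.14, 3.14, 3.14, 3.14, 3.14].

INTERFACE

Orientations are given as a rotation vector (axis times angle).
In Python, from bench import r, eyes gives the robot as it stands.
- The arm moves only by the tool step_arm, never from a script. Its argument "rows" is a list of rows, each a list of 6 numbers: the shift along the world's x, y, z in units of 60 cm (1.0 is 60 cm), then the turn, a rotation vector about the world's x, y, z in units of pi rad (1.0 is pi rad). In form: [[x, y, z, rx, ry, rz], ...]. A call has 1 to 5 rows; each row is the pose to reach, as a shift and turn from the pose commanded when the call began, turning the shorter way round; what a row does not reach only later rows make up. A row lasts 1/12 s, in which the tool goes at most 41.7 mm and 7.16 degrees, less where a joint would pass 70% of its speed; a pose out of reach is approached as far as the arm can. A call with a number of a shift or a turn outside -1 to 1 is refused whole. A call with a gripper value outside its range is refused whole. "jaw" is the closure, from 0 (fully open) to 1 (shut), set as the call begins (left out, the last holds). The fingers move at their own pace and stop on an object; "squeeze" is the grip in N (left out, the last holds). Time passes only in rows, so rows that repeat a pose let the fingers close. It gives the time, the measured TCP pose, the force, the opening and the grip force at its end, in the units of the state.
- r.get_obs(): the state, without advancing time (a new reading comes with each control period).
- eyes.grab_frame(name): name is "scene" or "top" or "wrist"; returns the picture (420x560x3 uint8, red, green, blue); there is no depth.
- eyes.camera_info(name): a dict with "mtx" (3x3 intrinsics, pixels), "k1" (the pictures are not rectified: a ray, as slopes to the right and down, at radius r is drawn at 1 + k1 r^2 times it, then the intrinsics apply), "extrinsics" (4x4, takes a point from camera to world coordinates); the wrist camera has in their place "tool_from_camera" (4x4, takes a point from camera to tool coordinates, whose origin is the TCP and whose axes are the flange's). Camera axes: x right, y down, z forward; pixel columns grow to the right and rows downward; lengths in m; the calibration is good to about 2 mm. A picture is of the moment at which its call begins: read the wrist's pose just before it. camera_info takes no time and is no camera call.
- r.hand_in(): hands the job in; it is judged then, once.
The state is a dict: "clock": time; "joints": joint angles; "qvel": joint speeds; "tau": joint torques, N m; "tcp_pos": TCP position; "orientation": TCP orientation; "contact_force": force on the tool from outside, world axes, zero at the start; "moment": the same for the moment, N m; "grip_width": finger opening in m; "gripper_force": force on a finger pad.
Only numpy, scipy, OpenCV 4.12 (cv2) and the standard library are available. Lean on these libraries where they do the work, as an engineer would, in place of code of your own. Each camera call takes 0.05 s, during which the arm holds its last target. There are 200 camera calls.

## Working session

There is one attempt and no reset: what is moved stays moved. The work goes in short steps, Python scripts to look and compute and a tool call to move; the robot and the scene stay as the last step left them, time stands still between calls to the robot, and variables do not carry over. Pictures are saved under pics/ and viewed, at most 10 in all, crops included, and the job is handed in when it is done.

Besides the shell and the picture viewer there is one more tool, called after "Emit:" in YAML: its name, and indented under it one key for each argument. step_arm: Moves the arm, as the interface text tells. Shifts and turns lie within -1 to 1; 1 stands for 60 cm of shift or pi rad of turn. Its arguments: {"type":"object","properties":{"rows":{"type":"array"},"jaw":{"type":"number"},"squeeze":{"type":"number"}},"required":["rows"]}

```bash
ls; mkdir -p pics; python3 - <<'E'
from bench import r, eyes
import cv2,numpy as np
o=r.get_obs()
print({k:np.round(v,3) for k,v in o.items()})
for n in ("top","scene"):
    cv2.imwrite(f"pics/{n}1.png",eyes.grab_frame(n)[:,:,::-1])
    c=eyes.camera_info(n);print(n,np.round(c["mtx"],1).tolist(),c["k1"],np.round(c["extrinsics"],3).tolist())
print(eyes.camera_info("wrist"))
E
```

```text
pics
{'clock': np.float64(0.0), 'joints': array([ 1.096,  0.478,  0.022,  1.556, -0.012,  1.109, -0.083]), 'qvel': array([-0.001, -0.   , -0.   ,  0.001,  0.001, -0.001,  0.001]), 'tau': array([-1.0000e-03, -5.9645e+01,  1.6070e+00, -2.8120e+01,  1.2000e-02,
        9.0000e-03,  0.0000e+00]), 'tcp_pos': array([ 0.242, -0.63 ,  0.244]), 'orientation': array([-3.087e+00, -5.730e-01,  1.000e-03]), 'contact_force': array([-1.381, -0.12 ,  0.477]), 'moment': array([ 0.027, -0.016,  0.041]), 'gripper_force': np.float64(0.0), 'grip_width': np.float64(0.085)}
top [[456.5, 0.0, 281.0], [0.0, 456.5, 205.4], [0.0, 0.0, 1.0]] -0.0447007303936366 [[0.101, -0.97, 0.222, 0.366], [-0.995, -0.097, 0.028, 0.004], [-0.006, -0.224, -0.975, 1.112], [0.0, 0.0, 0.0, 1.0]]
scene [[496.6, 0.0, 285.4], [0.0, 496.6, 204.9], [0.0, 0.0, 1.0]] -0.1749629584485188 [[-0.621, 0.546, -0.562, 1.247], [0.784, 0.428, -0.45, 0.556], [-0.005, -0.72, -0.694, 0.907], [0.0, 0.0, 0.0, 1.0]]
{'mtx': array([[316.84916832,   0.        , 281.8667358 ],
       [  0.        , 316.84916832, 207.20811514],
       [  0.        ,   0.        ,   1.        ]]), 'k1': -0.05217771677734132, 'tool_from_camera': array([[ 1.12778356e-04, -9.61650276e-01, -2.74278569e-01,
         6.95103934e-02],
       [ 9.99999226e-01, -2.31312297e-04,  1.22218737e-03,
        -1.30007472e-04],
       [-1.23876083e-03, -2.74278495e-01,  9.61649506e-01,
        -1.29104604e-01],
       [ 0.00000000e+00,  0.00000000e+00,  0.00000000e+00,
         1.00000000e+00]])}
```

```bash
python3 - <<'E'
import cv2
a=cv2.imread("pics/top1.png");cv2.imwrite("pics/top1b.png",cv2.resize(a,(784,588),interpolation=cv2.INTER_CUBIC))
E
```

```text
(no output)
```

View pics/top1b.png

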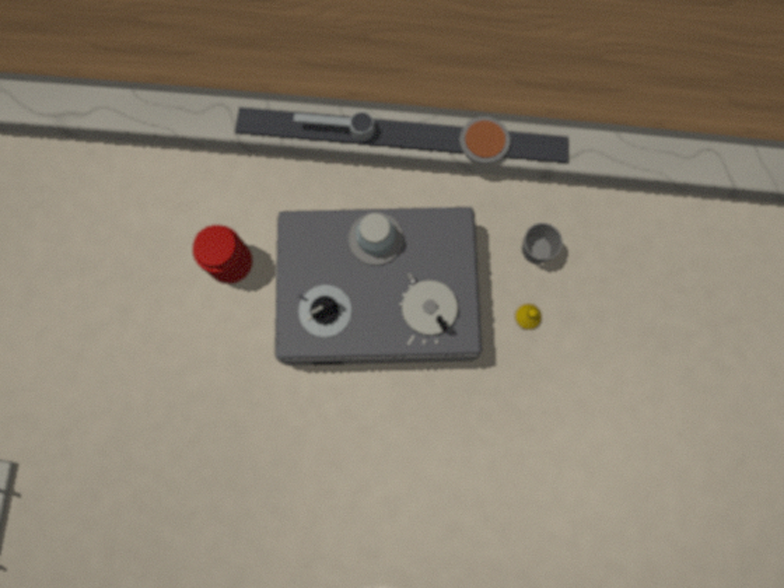

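```bash
cat > h.py <<'E'
from bench import r, eyes
import cv2,numpy as np
from scipy.spatial.transform import Rotation as R
def T(n):
    c=eyes.camera_info(n)
    if n!="wrist": return c,np.array(c["extrinsics"])
    o=r.get_obs();M=np.eye(4);M[:3,:3]=R.from_rotvec(o["orientation"]).as_matrix();M[:3,3]=o["tcp_pos"]
    return c,M@c["tool_from_camera"]
def ray(c,uv):
    k=c["k1"];return cv2.undistortPoints(np.float64(uv).reshape(-1,1,2),c["mtx"],np.array([k,0,0,0.])).reshape(-1,2)
def px2w(c,E,uv,z):
    s=ray(c,uv);d=np.c_[s,np.ones(len(s))]@E[:3,:3].T;p=E[:3,3]
    return p+d*((np.broadcast_to(z,len(d))-p[2])/d[:,2])[:,None]
def w2px(c,E,P):
    q=(np.atleast_2d(P)-E[:3,3])@E[:3,:3];s=q[:,:2]/q[:,2:]
    s=s*(1+c["k1"]*(s**2).sum(1,keepdims=True));return s*c["mtx"][0,0]+c["mtx"][:2,2]
E
python3 - <<'E'
import cv2
a=cv2.imread("pics/top1.png")[140:270,190:355];cv2.imwrite("pics/top1c.png",cv2.resize(a,None,fx=4.6,fy=4.6,interpolation=cv2.INTER_CUBIC))
E
```

```text
(no output)
```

View pics/top1c.png

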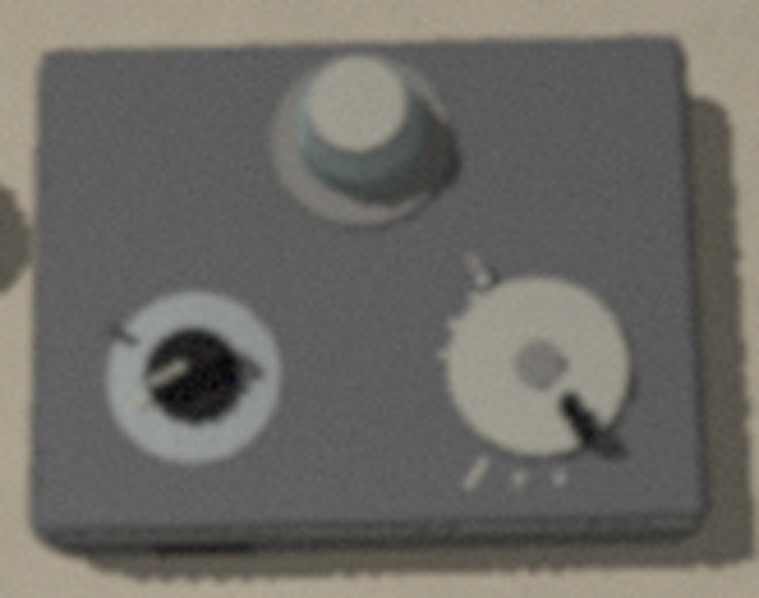

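```bash
python3 - <<'E'
from h import *
c,E=T("top")
uv=np.array([[42,55],[680,40],[705,520],[35,525],[193,378],[122,335],[142,405],[540,363],[585,418],[477,473],[519,478],[560,478]])/4.6+[190,140]
z=[.09,.09,.09,.09,.09,.096,.096,.102,.117,.09,.09,.09]
P=px2w(c,E,uv,z)
for n,p in zip("TL TR BR BL knob idx ptr dial fin t3 t2 t1".split(),P):print(n,p.round(4))
k,d=P[4],P[7]
ang=lambda v:np.degrees(np.arctan2(v[1],v[0]))
print(np.linalg.norm(k-d),"yaw",ang(k-d)-90, ang(P[3]-P[2])-90,ang(P[0]-P[1])-90, "centre",P[:4].mean(0))
for i in(5,6):print(np.linalg.norm((P[i]-k)[:2]),ang(P[i]-k))
for i in(8,9,10,11):print(np.linalg.norm((P[i]-d)[:2]),ang(P[i]-d))
E
```

```text
TL [0.7082 0.2389 0.09  ]
TR [ 0.7486 -0.087   0.09  ]
BR [ 0.503  -0.1171  0.09  ]
BL [0.4678 0.2082 0.09  ]
knob [0.5481 0.1403 0.09  ]
idx [0.5651 0.1772 0.096 ]
ptr [0.5311 0.1628 0.096 ]
dial [ 0.5704 -0.0297  0.102 ]
fin [ 0.5427 -0.0531  0.117 ]
t3 [ 0.515  -0.0043  0.09  ]
t2 [ 0.5146 -0.025   0.09  ]
t1 [ 0.5166 -0.0449  0.09  ]
0.17188413350171433 yaw 7.45583988534861 6.18144198447672 7.068826413191445 centre [0.60691254 0.06075642 0.09      ]
0.040638620152619875 65.40359057890817
0.028199764272115797 127.04481828346287
0.036234442927091645 -139.84690955289616
0.060963694602116696 155.2889591264147
0.055993264685429166 175.1029734311942
0.05589897005221817 -164.21588960726655
```

The top view shows the knob axis at crop (193,378), pointer tip at (142,405), index tab at (122,335), dial axis at (540,363), fin at (585,418) and long tick at (477,473). The computed spacing of 172 mm agrees with the given 170 mm. I'm starting the move to a spot above the knob.

Emit:
step_arm:
  rows:
    - [0.43,0.38,0.03,0,0,0.58]
    - [0.43,0.38,0.03,0,0,0.58]
    - [0.43,0.38,0.03,0,0,0.58]
    - [0.43,0.38,0.03,0,0,0.58]
    - [0.43,0.38,0.03,0,0,0.58]
  jaw: 0.3

```text
clock: 0.52
tcp_pos: [0.399, -0.4907, 0.256]
orientation: [-2.758, -1.503, 0.0]
contact_force: [0.9, -1.0, -0.7]
grip_width: 0.0597
gripper_force: 0.0
```

Emit:
step_arm:
  rows:
    - [0.3,1.0,0.0,0,0,0.39]
    - [0.3,1.0,0.0,0,0,0.39]
    - [0.3,1.0,0.0,0,0,0.39]
    - [0.3,1.0,0.0,0,0,0.39]
    - [0.3,1.0,0.0,0,0,0.39]

```text
clock: 0.93
tcp_pos: [0.4578, -0.2907, 0.256]
orientation: [-2.162, -2.278, 0.001]
contact_force: [1.2, 0.2, 0.1]
grip_width: 0.0598
gripper_force: 0.0
```

Emit:
step_arm:
  rows:
    - [0.15,0.7,0.0,0,0,0.19]
    - [0.15,0.7,0.0,0,0,0.19]
    - [0.15,0.7,0.0,0,0,0.19]
    - [0.15,0.7,0.0,0,0,0.19]
    - [0.15,0.7,0.0,0,0,0.19]

```text
clock: 1.35
tcp_pos: [0.5012, -0.0872, 0.2561]
orientation: [-1.397, -2.814, 0.001]
contact_force: [0.1, -0.1, 0.1]
grip_width: 0.0596
gripper_force: 0.0
```

Emit:
step_arm:
  rows:
    - [0.07,0.38,0.0,0,0,0]
    - [0.07,0.38,0.0,0,0,0]
    - [0.07,0.38,-0.05,0,0,0]
    - [0.07,0.38,-0.05,0,0,0]
    - [0.07,0.38,-0.05,0,0,0]

```text
clock: 1.77
tcp_pos: [0.5387, 0.115, 0.231]
orientation: [1.406, 2.809, -0.0]
contact_force: [0.8, -0.4, 0.2]
grip_width: 0.0599
gripper_force: 0.0
```

Emit:
step_arm:
  rows:
    - [0,0,0,0,0,0]
    - [0,0.03,0,0,0,0]
    - [0,0.03,0,0,0,0]

```text
clock: 2.02
tcp_pos: [0.538, 0.135, 0.2311]
orientation: [-1.398, -2.811, -0.002]
contact_force: [0.2, -0.0, 1.1]
grip_width: 0.0597
gripper_force: 0.0
```

```bash
python3 - <<'E'
from h import *
o=r.get_obs();print({k:np.round(o[k],4) for k in("tcp_pos","orientation","joints","clock")})
c,E=T("wrist");np.save("w1.npy",E)
a=eyes.grab_frame("wrist");cv2.imwrite("pics/w1.png",cv2.resize(a[:,:,::-1],(784,588),interpolation=cv2.INTER_CUBIC))
print(w2px(c,E,[[.548,.140,.113],[.5651,.1772,.096]])*1.4)
E
```

```text
{'tcp_pos': array([0.538 , 0.135 , 0.2311]), 'orientation': array([-1.3983e+00, -2.8114e+00, -2.3000e-03]), 'joints': array([ 0.1773,  0.3697, -0.6663,  1.826 ,  0.2601,  1.0349,  0.0574]), 'clock': np.float64(2.0167)}
[[413.60129239 292.02504572]
 [472.29774077 253.62692247]]
```

View pics/w1.png

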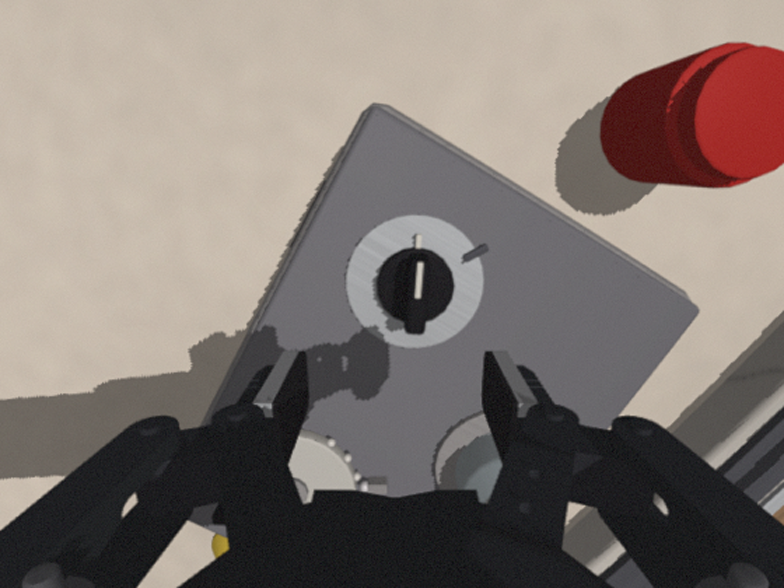

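The wrist view shows the ring centre at (415,282), the pointer running from (419,247) to its tip at (418,235), and the index tab from its inner end at (463,261) to its outer end at (487,247).

```bash
python3 - <<'E'
from h import *
c,_=T("wrist");E=np.load("w1.npy")
uv=np.array([[415,282],[418,235],[463,261],[487,247],[420,264],[418,297]])/1.4
P=px2w(c,E,uv,[.09,.096,.096,.096,.125,.125]);k=P[0]
for p in P: 
    v=p-k;print(p.round(4),np.linalg.norm(v[:2]).round(4),np.degrees(np.arctan2(v[1],v[0])).round(1))
v=P[3]-P[2];print(np.degrees(np.arctan2(v[1],v[0])))
v=P[4]-P[5];print(np.degrees(np.arctan2(v[1],v[0])))
E
```

```text
[0.5495 0.1411 0.09  ] 0.0 0.0
[0.5319 0.1662 0.096 ] 0.0307 125.0
[0.5635 0.1703 0.096 ] 0.0324 64.3
[0.5696 0.1857 0.096 ] 0.049 65.8
[0.5386 0.157  0.125 ] 0.0193 124.3
[0.5492 0.1416 0.125 ] 0.0006 115.8
68.50130246622619
124.60817945875343
```

Emit:
step_arm:
  rows:
    - [0.019,0.01,-0.03,0,0,-0.012]
    - [0.019,0.01,-0.08,0,0,-0.012]
    - [0.019,0.01,-0.13,0,0,-0.012]
    - [0.019,0.01,-0.165,0,0,-0.012]
    - [0.019,0.01,-0.185,0,0,-0.012]
  jaw: 0.4

```text
clock: 2.48
tcp_pos: [0.5489, 0.1347, 0.1177]
orientation: [-1.46, -2.779, 0.005]
contact_force: [-0.9, -0.5, -0.3]
grip_width: 0.051
gripper_force: 0.0
```

Emit:
step_arm:
  rows:
    - [0,0,0,0,0,0]
    - [0,0,0,0,0,0]
    - [0,0,0,0,0,0]
    - [0,0,0,0,0,0]
    - [0,0,0,0,0,0]
  jaw: 1
  squeeze: 25

```text
clock: 2.9
tcp_pos: [0.5515, 0.1375, 0.1221]
orientation: [1.458, 2.78, 0.003]
contact_force: [0.7, 1.2, 3.4]
grip_width: 0.0111
gripper_force: 30.8
```

Emit:
step_arm:
  rows:
    - [0,0,0,0,0,0]
    - [0,0,0,0,0,0]
    - [0,0,0,0,0,0]

```text
clock: 3.15
tcp_pos: [0.5515, 0.1376, 0.1221]
orientation: [1.458, 2.78, 0.003]
contact_force: [-0.3, -0.4, 7.3]
grip_width: 0.0112
gripper_force: 31.3
```

Emit:
step_arm:
  rows:
    - [0,0,0.004,0,0,0]
    - [-0.0037,0.0053,0.004,0,0,0]
    - [-0.0037,0.0053,0.004,0,0,0]
    - [-0.0037,0.0053,0.004,0,0,0]
  jaw: 0.6

```text
clock: 3.48
tcp_pos: [0.5475, 0.141, 0.1228]
orientation: [-1.457, -2.783, 0.0]
contact_force: [0.1, -0.7, -0.1]
grip_width: 0.0341
gripper_force: 0.0
```

```bash
python3 - <<'E'
from h import *
o=r.get_obs();print({k:np.round(o[k],4) for k in("tcp_pos","orientation","contact_force","joints","clock","grip_width")})
c,E=T("wrist");np.save("w2.npy",E)
a=eyes.grab_frame("wrist");cv2.imwrite("pics/w2.png",cv2.resize(a[100:,100:460,::-1],None,fx=1.8,fy=1.8,interpolation=cv2.INTER_CUBIC))
E
```

```text
{'tcp_pos': array([0.5475, 0.141 , 0.1228]), 'orientation': array([-1.4572e+00, -2.7828e+00,  1.0000e-04]), 'contact_force': array([ 0.0717, -0.7062, -0.061 ]), 'joints': array([ 0.0996,  0.5158, -0.5961,  1.8953,  0.3791,  0.8445, -0.0862]), 'clock': np.float64(3.4833), 'grip_width': np.float64(0.0341)}
```

View pics/w2.png

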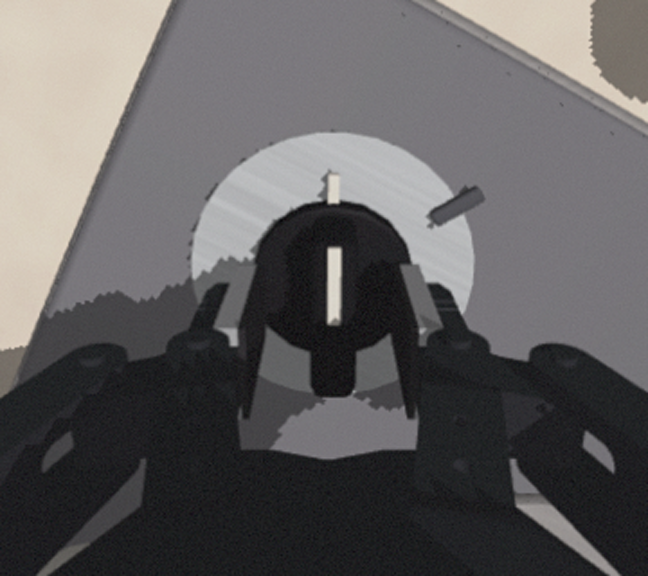

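The pads now straddle the bar. The pointer tip is at crop (334,173), the tab's inner end at (431,221) and its outer end at (477,191), and the ring spans x 191–474 with its top at y 132.

```bash
python3 - <<'E'
from h import *
from scipy.optimize import least_squares
c,_=T("wrist");E=np.load("w2.npy")
uv=np.array([[334,173],[431,221],[477,191],[334,247],[334,325]])/1.8+100
P=px2w(c,E,uv,[.096,.096,.096,.125,.125]);print(P.round(4))
A=lambda v:np.degrees(np.arctan2(v[1],v[0]))
v=P[2]-P[1];print("tab dir",A(v),"line dir",A(P[3]-P[4]))
for k in ([.5493,.1408],[.5475,.141],[.548,.1405]):
    print(k,[ (round(np.hypot(*(p[:2]-k)),4),round(A(p[:2]-k),1)) for p in P[:3]])
# axis from tab: back 32 mm along tab dir from inner end; from pointer back 32 mm
u=v[:2]/np.hypot(*v[:2]);print(P[1,:2]-.034*u)
u=np.array([np.cos(np.radians(A(P[3]-P[4]))),np.sin(np.radians(A(P[3]-P[4])))]);print(P[0,:2]-.032*u)
print("ring x-extent",px2w(c,E,np.array([[191,265],[474,265],[332,132]])/1.8+100,.09).round(4))
E
```

```text
[[0.5316 0.1673 0.096 ]
 [0.5627 0.1716 0.096 ]
 [0.568  0.1863 0.096 ]
 [0.5376 0.1582 0.125 ]
 [0.5495 0.1412 0.125 ]]
tab dir 70.05832300437888 line dir 124.92394550155323
[0.5493, 0.1408] [(np.float64(0.0319), np.float64(123.8)), (np.float64(0.0336), np.float64(66.4)), (np.float64(0.0492), np.float64(67.6))]
[0.5475, 0.141] [(np.float64(0.0308), np.float64(121.2)), (np.float64(0.0342), np.float64(63.5)), (np.float64(0.0497), np.float64(65.6))]
[0.548, 0.1405] [(np.float64(0.0315), np.float64(121.5)), (np.float64(0.0344), np.float64(64.7)), (np.float64(0.05), np.float64(66.3))]
[0.5511385  0.13965556]
[0.54987118 0.14110589]
ring x-extent [[0.513  0.1172 0.09  ]
 [0.5845 0.1668 0.09  ]
 [0.5251 0.1758 0.09  ]]
```

Emit:
step_arm:
  rows:
    - [0.003,0,0,0,0,0]
    - [0.003,0,0,0,0,0]
    - [0.003,0,0,0,0,0]
    - [0.003,0,0,0,0,0]
    - [0.003,0,0,0,0,0]
  jaw: 1
  squeeze: 30

```text
clock: 3.95
tcp_pos: [0.5498, 0.1403, 0.1228]
orientation: [1.459, 2.782, -0.0]
contact_force: [0.2, -0.8, 2.0]
grip_width: 0.0112
gripper_force: 31.6
```

Emit:
step_arm:
  rows:
    - [0,0,0,0,0,-0.03]
    - [0,0,0,0,0,-0.06]
    - [0,0,0,0,0,-0.09]
    - [0,0,0,0,0,-0.12]
    - [0,0,0,0,0,-0.15]

```text
clock: 4.37
tcp_pos: [0.5494, 0.1401, 0.1228]
orientation: [-2.073, -2.36, 0.002]
contact_force: [-2.4, -2.0, 2.5]
grip_width: 0.011
gripper_force: 31.8
```

Emit:
step_arm:
  rows:
    - [0,0,0,0,0,-0.03]
    - [0,0,0,0,0,-0.06]
    - [0,0,0,0,0,-0.09]
    - [0,0,0,0,0,-0.12]
    - [0,0,0,0,0,-0.15]

```text
clock: 4.78
tcp_pos: [0.549, 0.1401, 0.1228]
orientation: [-2.567, -1.811, 0.003]
contact_force: [-4.0, -2.5, 3.8]
grip_width: 0.0115
gripper_force: 32.0
```

Emit:
step_arm:
  rows:
    - [0,0,0,0,0,-0.01]
    - [0,0,0,0,0,-0.015]
    - [0,0,0,0,0,-0.015]
    - [0,0,0,0,0,-0.015]

```text
clock: 5.12
tcp_pos: [0.5489, 0.1401, 0.1228]
orientation: [-2.604, -1.757, 0.003]
contact_force: [-4.2, -1.8, 5.7]
grip_width: 0.0112
gripper_force: 32.1
```

```bash
python3 - <<'E'
from h import *
o=r.get_obs();print({k:np.round(o[k],4) for k in("tcp_pos","orientation","contact_force","moment","joints","clock","grip_width")})
c,E=T("wrist");np.save("w3.npy",E)
a=eyes.grab_frame("wrist");cv2.imwrite("pics/w3.png",cv2.resize(a[130:330,180:400,::-1],None,fx=3,fy=3,interpolation=cv2.INTER_CUBIC))
E
```

```text
{'tcp_pos': array([0.5489, 0.1401, 0.1228]), 'orientation': array([-2.6044, -1.7568,  0.003 ]), 'contact_force': array([-4.186 , -1.7738,  5.7142]), 'moment': array([-0.4732,  0.9546, -0.047 ]), 'joints': array([-0.0751,  0.4748, -0.3639,  1.9034,  0.228 ,  0.8054, -0.9454]), 'clock': np.float64(5.1167), 'grip_width': np.float64(0.0112)}
```

View pics/w3.png

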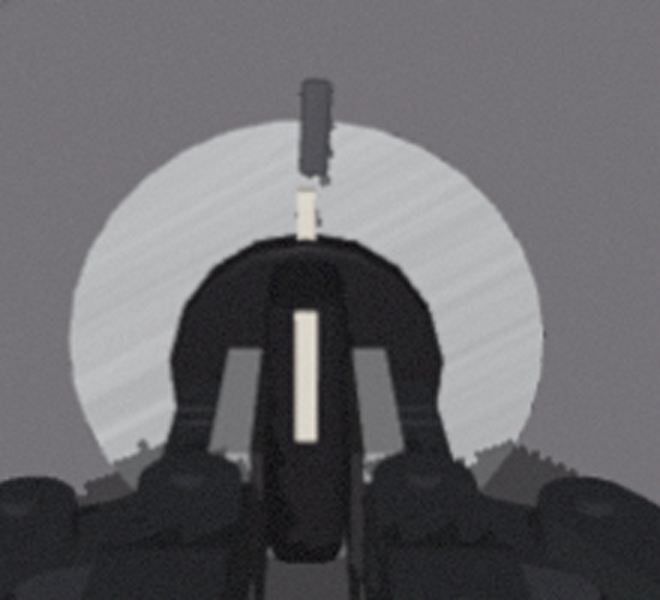

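Near the mark: the pointer tip is at crop (306.5,190), and the tab's centre line runs from (313.5,176) to (316,82), so a small clockwise rest remains.

```bash
python3 - <<'E'
from h import *
c,_=T("wrist");E=np.load("w3.npy")
uv=np.array([[306.5,190],[313.5,176],[316,82],[306,311],[306,441]])/3+[180,130]
P=px2w(c,E,uv,[.096,.096,.096,.125,.125]);print(P.round(4))
A=lambda v:np.degrees(np.arctan2(v[1],v[0]))
print("tab dir",A(P[2]-P[1]),"line",A(P[3]-P[4]))
for k in ([.5495,.1408],[.549,.140],[.5485,.1405]):
    print(k,[ (round(np.hypot(*(p[:2]-k)),4),round(A(p[:2]-k),1)) for p in P[:3]])
E
```

```text
[[0.5612 0.17   0.096 ]
 [0.5632 0.1718 0.096 ]
 [0.5694 0.1862 0.096 ]
 [0.5571 0.1601 0.125 ]
 [0.5494 0.1409 0.125 ]]
tab dir 66.64939070225432 line 68.0179117665679
[0.5495, 0.1408] [(np.float64(0.0314), np.float64(68.1)), (np.float64(0.0339), np.float64(66.1)), (np.float64(0.0496), np.float64(66.3))]
[0.549, 0.14] [(np.float64(0.0324), np.float64(67.8)), (np.float64(0.0348), np.float64(65.9)), (np.float64(0.0505), np.float64(66.1))]
[0.5485, 0.1405] [(np.float64(0.0321), np.float64(66.7)), (np.float64(0.0346), np.float64(64.8)), (np.float64(0.0503), np.float64(65.4))]
```

Emit:
step_arm:
  rows:
    - [0,0,0,0,0,-0.0105]
    - [0,0,0,0,0,-0.0105]
    - [0,0,0,0,0,-0.0105]
    - [0,0,0,0,0,-0.0105]

```text
clock: 5.5
tcp_pos: [0.5489, 0.1402, 0.1228]
orientation: [-2.633, -1.714, 0.003]
contact_force: [-4.4, -2.8, 6.0]
grip_width: 0.0107
gripper_force: 32.1
```

Emit:
step_arm:
  rows:
    - [0,0,0,0,0,0]
    - [0,0,0,0,0,0]
    - [0,0,0,0,0,0]
    - [0,0,0,0,0,0]
  jaw: 0.6

```text
clock: 5.83
tcp_pos: [0.55, 0.1408, 0.1228]
orientation: [-2.633, -1.713, -0.001]
contact_force: [-0.3, -0.5, -0.4]
grip_width: 0.0342
gripper_force: 0.0
```

Emit:
step_arm:
  rows:
    - [0,0,0.02,0,0,0]
    - [0,0,0.05,0,0,0]
    - [0,0,0.07,0,0,0]
    - [0,0,0.07,0,0,0]

```text
clock: 6.17
tcp_pos: [0.5518, 0.1414, 0.1682]
orientation: [2.632, 1.712, 0.009]
contact_force: [0.4, -0.1, 0.2]
grip_width: 0.0343
gripper_force: 0.0
```

```bash
python3 - <<'E'
from h import *
o=r.get_obs();print({k:np.round(o[k],4) for k in("tcp_pos","orientation","joints","clock")})
c,E=T("wrist");np.save("w4.npy",E)
a=eyes.grab_frame("wrist");cv2.imwrite("pics/w4.png",cv2.resize(a[120:280,180:400,::-1],None,fx=3.6,fy=3.6,interpolation=cv2.INTER_CUBIC))
E
```

```text
{'tcp_pos': array([0.5518, 0.1414, 0.1682]), 'orientation': array([2.6322, 1.7121, 0.0087]), 'joints': array([-0.0658,  0.4156, -0.3727,  1.8692,  0.1918,  0.8858, -0.9481]), 'clock': np.float64(6.1667)}
```

View pics/w4.png

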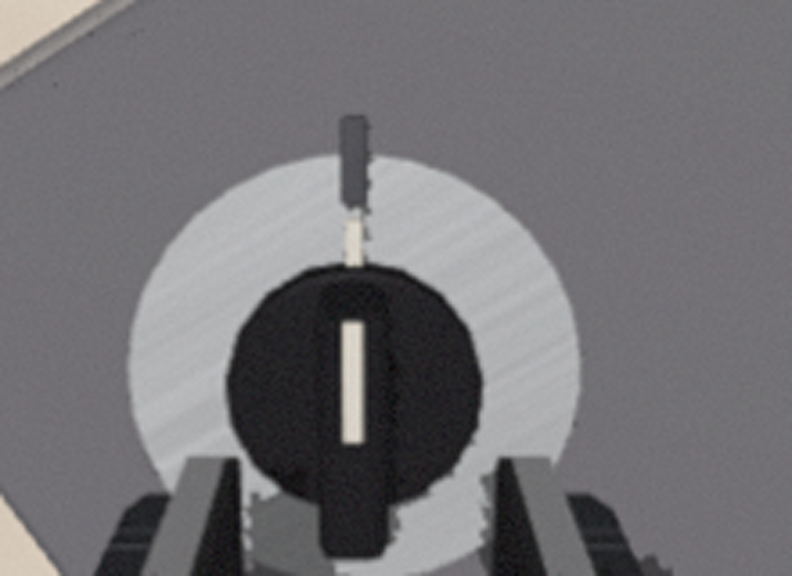

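The pointer (x≈354) and the tab (x≈353.5) are in line, so the knob is set. Next I move above the timer fin.

Emit:
step_arm:
  rows:
    - [0,0,0.05,0,0,0]
    - [-0.01,-0.07,0.06,0,0,-0.04]
    - [-0.01,-0.14,0.06,0,0,-0.08]
    - [-0.01,-0.21,0.06,0,0,-0.12]
    - [-0.01,-0.27,0.06,0,0,-0.159]

```text
clock: 6.63
tcp_pos: [0.5431, -0.024, 0.2006]
orientation: [2.978, 0.999, -0.001]
contact_force: [1.6, -0.1, 0.2]
grip_width: 0.0343
gripper_force: 0.0
```

Emit:
step_arm:
  rows:
    - [0,-0.047,0,0,0,0]
    - [0,-0.047,0,0,0,0]
    - [0,-0.047,0,0,0,0]
    - [0,-0.047,0,0,0,0]

```text
clock: 6.97
tcp_pos: [0.5435, -0.0489, 0.2004]
orientation: [-2.974, -1.01, 0.001]
contact_force: [0.4, 1.5, -0.6]
grip_width: 0.0341
gripper_force: 0.0
```

```bash
python3 - <<'E'
from h import *
o=r.get_obs();print({k:np.round(o[k],4) for k in("tcp_pos","orientation","joints","clock")})
c,E=T("wrist");np.save("w5.npy",E)
a=eyes.grab_frame("wrist");cv2.imwrite("pics/w5.png",cv2.resize(a[40:300,120:440,::-1],None,fx=2.3,fy=2.3,interpolation=cv2.INTER_CUBIC))
E
```

```text
{'tcp_pos': array([ 0.5435, -0.0489,  0.2004]), 'orientation': array([-2.9740e+00, -1.0098e+00,  6.0000e-04]), 'joints': array([ 0.1572,  0.3267, -0.2212,  1.8998,  0.0874,  0.925 , -1.0216]), 'clock': np.float64(6.9667)}
```

View pics/w5.png

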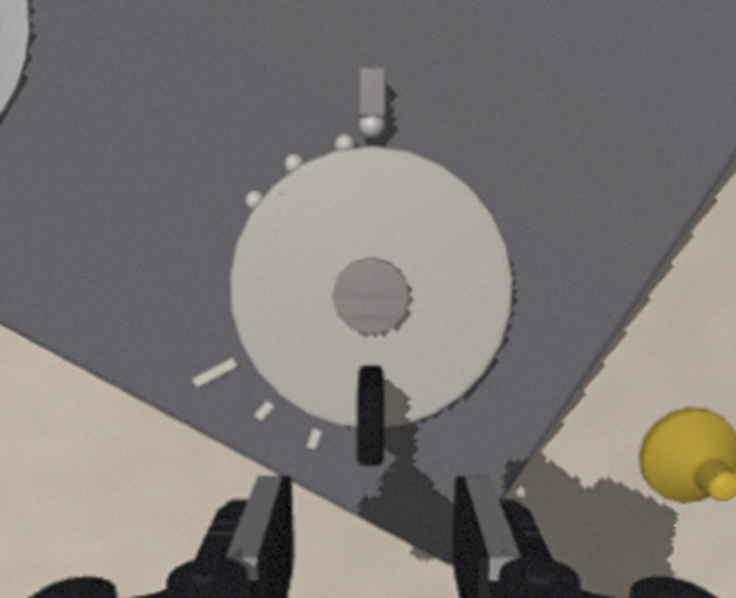

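The fin appears vertical in the image at x≈371 (y 367–465), so the jaws are already square to it. The disc spans x 231–513 and y 147–427, with its centre at (372,287), and the long tick runs from (194,382) to (236,362).

```bash
python3 - <<'E'
from h import *
c,_=T("wrist");E=np.load("w5.npy")
uv=np.array([[372,287],[371,465],[371,367],[236,362],[194,382],[264,411],[314,439]])/2.3+[120,40]
P=px2w(c,E,uv,[.102,.132,.102,.09,.09,.09,.09]);print(P.round(4))
A=lambda v:np.degrees(np.arctan2(v[1],v[0]))
for k in (P[0,:2],np.array([.5715,-.0285])):
    print(k,[ (round(np.hypot(*(p[:2]-k)),4),round(A(p[:2]-k),1)) for p in P[1:]])
k=(P[0,:2]+[.5715,-.0285])/2;k=P[0,:2]
t0=A((P[1]+P[2])[:2]/2-k);S=k+.034*np.array([np.cos(np.radians(t0)),np.sin(np.radians(t0))])
print("rest",t0,"S",S,"shift to fin (units)",(S-r.get_obs()["tcp_pos"][:2])/.6)
for a in (0,.12,.24,.36,.48,.6,.72,.84,.96,1.08,1.12,1.15):
    t=np.radians(t0)-a;q=k+.034*np.array([np.cos(t),np.sin(t)]);print(a,q.round(4),((q-S)/.6).round(4),round(-a/np.pi,3))
E
```

```text
[[ 0.5723 -0.0267  0.102 ]
 [ 0.5344 -0.0555  0.132 ]
 [ 0.5516 -0.0422  0.102 ]
 [ 0.5226 -0.0067  0.09  ]
 [ 0.508   0.0008  0.09  ]
 [ 0.5141 -0.0243  0.09  ]
 [ 0.5164 -0.0441  0.09  ]]
[ 0.57232495 -0.02673691] [(np.float64(0.0475), np.float64(-142.8)), (np.float64(0.0259), np.float64(-143.2)), (np.float64(0.0536), np.float64(158.0)), (np.float64(0.0699), np.float64(156.9)), (np.float64(0.0582), np.float64(177.6)), (np.float64(0.0586), np.float64(-162.7))]
[ 0.5715 -0.0285] [(np.float64(0.0458), np.float64(-144.0)), (np.float64(0.0242), np.float64(-145.4)), (np.float64(0.0535), np.float64(156.0)), (np.float64(0.0699), np.float64(155.3)), (np.float64(0.0575), np.float64(175.8)), (np.float64(0.0573), np.float64(-164.2))]
rest -142.9641780147347 S [ 0.54518414 -0.0472156 ] shift to fin (units) [0.00262299 0.00161548]
0 [ 0.5452 -0.0472] [0. 0.] 0.0
0.12 [ 0.5429 -0.0438] [-0.0038  0.0057] -0.038
0.24 [ 0.5411 -0.0402] [-0.0068  0.0117] -0.076
0.36 [ 0.5397 -0.0363] [-0.0091  0.0181] -0.115
0.48 [ 0.5388 -0.0324] [-0.0106  0.0247] -0.153
0.6 [ 0.5384 -0.0283] [-0.0114  0.0315] -0.191
0.72 [ 0.5384 -0.0242] [-0.0113  0.0383] -0.229
0.84 [ 0.539  -0.0202] [-0.0104  0.045 ] -0.267
0.96 [ 0.54   -0.0162] [-0.0087  0.0516] -0.306
1.08 [ 0.5415 -0.0125] [-0.0062  0.0579] -0.344
1.12 [ 0.5421 -0.0112] [-0.0052  0.06  ] -0.357
1.15 [ 0.5425 -0.0103] [-0.0044  0.0615] -0.366
```

Emit:
step_arm:
  rows:
    - [0.0026,0.0016,-0.03,0,0,0]
    - [0.0026,0.0016,-0.07,0,0,0]
    - [0.0026,0.0016,-0.11,0,0,0]
    - [0.0026,0.0016,-0.13,0,0,0]
    - [0.0026,0.0016,-0.13,0,0,0]

```text
clock: 7.43
tcp_pos: [0.5433, -0.0472, 0.1201]
orientation: [-2.972, -1.012, 0.008]
contact_force: [-0.8, 0.6, -0.4]
grip_width: 0.0342
gripper_force: 0.0
```

Emit:
step_arm:
  rows:
    - [0,0,0,0,0,0]
    - [0,0,0,0,0,0]
    - [0,0,0,0,0,0]
    - [0,0,0,0,0,0]
    - [0,0,0,0,0,0]
  jaw: 1
  squeeze: 50

```text
clock: 7.85
tcp_pos: [0.5453, -0.0469, 0.1241]
orientation: [-2.973, -1.01, -0.002]
contact_force: [-3.1, 3.8, 0.9]
grip_width: 0.0068
gripper_force: 51.0
```

Emit:
step_arm:
  rows:
    - [-0.0026,0.0037,0,0,0,-0.0255]
    - [-0.0049,0.0077,0,0,0,-0.051]
    - [-0.0068,0.0117,0,0,0,-0.0765]
    - [-0.0084,0.0159,0,0,0,-0.102]
    - [-0.0097,0.0203,0,0,0,-0.1275]

```text
clock: 8.27
tcp_pos: [0.5398, -0.0358, 0.1241]
orientation: [-3.117, -0.393, -0.002]
contact_force: [-0.4, 1.7, -0.8]
grip_width: 0.007
gripper_force: 50.7
```

Emit:
step_arm:
  rows:
    - [-0.0009,0.0044,0,0,0,-0.0255]
    - [-0.0015,0.0089,0,0,0,-0.051]
    - [-0.0018,0.0135,0,0,0,-0.0765]
    - [-0.0016,0.018,0,0,0,-0.102]
    - [-0.0011,0.0225,0,0,0,-0.1275]

```text
clock: 8.68
tcp_pos: [0.5391, -0.0231, 0.1241]
orientation: [3.132, -0.236, 0.002]
contact_force: [-0.8, -1.6, -1.4]
grip_width: 0.0069
gripper_force: 50.7
```

Emit:
step_arm:
  rows:
    - [0.0009,0.0044,0,0,0,-0.0255]
    - [0.0021,0.0088,0,0,0,-0.051]
    - [0.0037,0.013,0,0,0,-0.0765]
    - [0.0046,0.0151,0,0,0,-0.089]
    - [0.0056,0.0172,0,0,0,-0.102]

```text
clock: 9.1
tcp_pos: [0.5421, -0.0135, 0.1241]
orientation: [3.054, -0.731, 0.001]
contact_force: [-2.4, -4.1, 1.1]
grip_width: 0.0068
gripper_force: 51.0
```

Emit:
step_arm:
  rows:
    - [0,0,0,0,0,0]
    - [0,0,0,0,0,0]
    - [0,0,0,0,0,0]

```text
clock: 9.35
tcp_pos: [0.5421, -0.0135, 0.124]
orientation: [3.056, -0.726, 0.001]
contact_force: [-4.7, -4.8, 5.3]
grip_width: 0.007
gripper_force: 51.6
```

```bash
python3 - <<'E'
from h import *
o=r.get_obs();print({k:np.round(o[k],4) for k in("tcp_pos","orientation","contact_force","moment","joints","clock","grip_width")})
p=o["tcp_pos"][:2]
for k in ([.5723,-.0267],[.5715,-.0285]):
    v=p-k;print(np.hypot(*v),np.degrees(np.arctan2(v[1],v[0])))
x=R.from_rotvec(o["orientation"]).as_matrix()[:,0];print("xdir",np.degrees(np.arctan2(x[1],x[0])))
c,E=T("wrist");np.save("w6.npy",E)
a=eyes.grab_frame("wrist");cv2.imwrite("pics/w6.png",cv2.resize(a[40:360,100:460,::-1],None,fx=1.8,fy=1.8,interpolation=cv2.INTER_CUBIC))
E
```

```text
{'tcp_pos': array([ 0.5421, -0.0135,  0.124 ]), 'orientation': array([ 3.0559e+00, -7.2610e-01,  6.0000e-04]), 'contact_force': array([-4.6585, -4.7827,  5.3315]), 'moment': array([-0.8262,  0.9523,  0.0901]), 'joints': array([-0.1289,  0.4124,  0.0477,  1.9838, -0.0271,  0.7458, -2.1027]), 'clock': np.float64(9.35), 'grip_width': np.float64(0.007)}
0.03296650891268393 156.41533943802384
0.033012335394727685 152.99467219946328
xdir -26.733659331013484
```

View pics/w6.png

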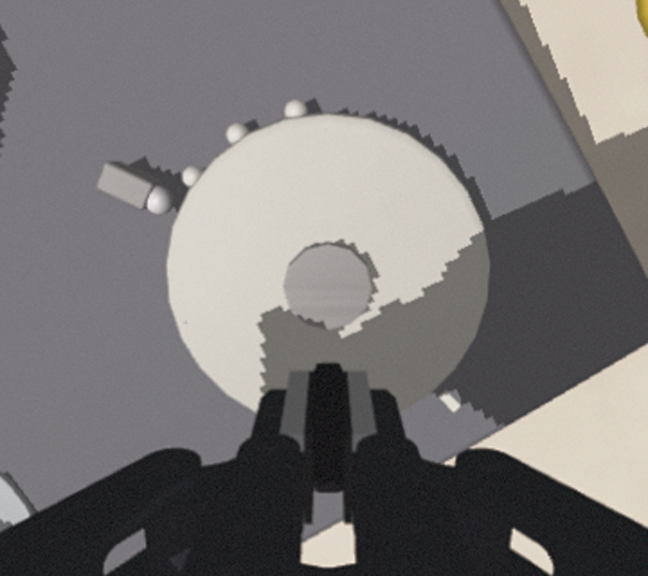

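The three rim bumps have all passed the fixed detent ball (159,200). Their angles put the dial near 1.12–1.13 rad, past the last click, so I ease back slightly to the notch.

Emit:
step_arm:
  rows:
    - [-0.0004,-0.0009,0,0,0,0.0055]
    - [-0.0008,-0.0017,0,0,0,0.01]
    - [-0.0008,-0.0017,0,0,0,0.01]
    - [-0.0008,-0.0017,0,0,0,0.01]
    - [-0.0008,-0.0017,0,0,0,0.01]

```text
clock: 9.82
tcp_pos: [0.5416, -0.0144, 0.124]
orientation: [3.067, -0.678, 0.001]
contact_force: [-4.1, -2.8, 4.7]
grip_width: 0.007
gripper_force: 51.7
```

```bash
python3 - <<'E'
from h import *
o=r.get_obs();print({k:np.round(o[k],4) for k in("tcp_pos","contact_force","moment","clock","grip_width","gripper_force")})
x=R.from_rotvec(o["orientation"]).as_matrix()[:,0];print("turned",np.radians(37.5-np.degrees(np.arctan2(x[1],x[0]))))
a=eyes.grab_frame("wrist");cv2.imwrite("pics/w7.png",cv2.resize(a[80:290,130:410,::-1],None,fx=2.8,fy=2.8,interpolation=cv2.INTER_CUBIC))
E
```

```text
{'tcp_pos': array([ 0.5416, -0.0144,  0.124 ]), 'contact_force': array([-4.085 , -2.824 ,  4.6953]), 'moment': array([-0.7481,  0.9355,  0.0589]), 'clock': np.float64(9.8167), 'grip_width': np.float64(0.007), 'gripper_force': np.float64(51.6829)}
turned 1.0895694272872984
```

View pics/w7.png

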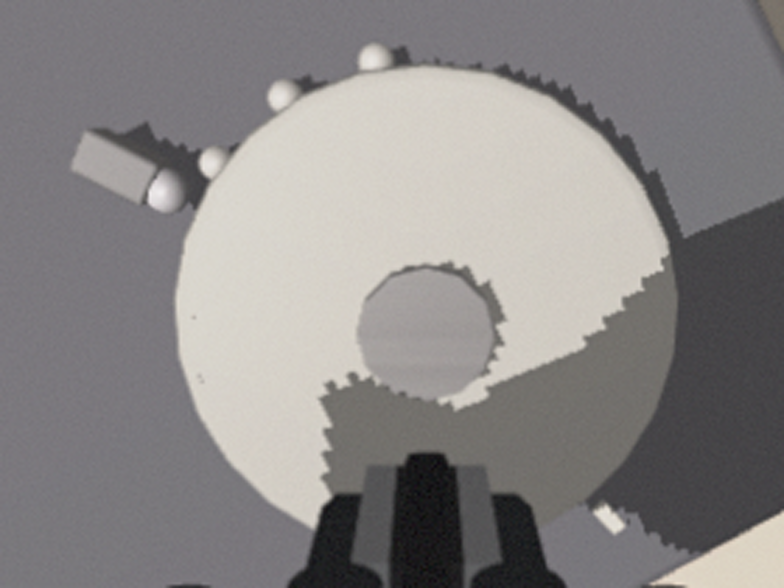

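The nearest bump (213,163) sits about 10° past the detent ball (167,191). That puts the dial at about 1.09 rad, in the third notch and held against the spring, so I'm handing in.

```bash
python3 -c "
from bench import r
print(r.hand_in())"
```

```text
the job is handed in; nothing more can be done
None
```

I set the knob's pointer on the index tab and handed in at about 10 s with the timer dial held in its third notch (about 1.09 rad, my estimate). I last checked the pointer just after letting go of the knob, and nothing touched it, the tab, the canister, the cup or the teat after that; no verdict came back.

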